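Stop and reset the shaker, then gather the stir bars in the tote's blue corner

TASK

Before unloading the bench shaker, push its red mushroom stop fully down and let it spring up, then turn the red knob clockwise as far as it goes to reset it. Then lift the grey tote by its handle clear of the shaker and tilt it by about 30 degrees, so that all four white stir bars slide together onto the blue square of floor in its blue corner, without touching or spilling them or disturbing anything else on the bench. Finish holding the tote still in the air, tilted like that with the bars in the corner: do not put it down.

Things in the scene. Friction and masses are not known exactly. Their poses are not given: they have to be found in the camera images.
- knob_top (a point): Centre of the top of the shaker stop's red mushroom head, a round ribbed knob 40 mm across, 24 mm tall, sides straight from 7 to 21 mm below this point; on a 20 mm stem on a fixed yellow box 90 x 90 x 60 mm. Point 104 mm above the bench when up, 44 mm above the box. z up; x turns with the head. A white line on the head points at the box's green tick when reset, at its black tick at 0 rad.
- stop (a joint): Push travel of the mushroom head, m: 0 = up (rest), 0.006 = fully down. A spring returns it when let go; it takes 2 N to start and about 5.5 N fully down, then a rigid stop.
- knob (a joint): Turn of the mushroom head about its vertical axis, rad: grows clockwise seen from above, end stop (reset) at 1.2. It starts between 0 and 0.25, needs about 0.04 N m and stays where it is left. It can be gripped across its sides at any angle, and turned with the button up.
- shaker: Bench shaker, white base 200 x 190 mm with a black rubber platform 190 x 180 mm, platform top 60 mm above the bench; fixed, standing still. Origin: centre of its underside on the bench.
- tote: Grey open tote with a handle, 190 (x) x 140 (y) x 45 mm tall, walls and floor 4 mm, 0.3 to 0.5 kg, loose on the shaker's platform at any yaw. Origin: centre of its underside; x along its length and handle, z up. Blue corner at +x, +y: a 75 mm square of floor there is blue (x 16 to 91, y -9 to 66 mm), and the walls beside it.
- tote_handle (a point): Centre of the handle's black grip, 121 mm above the tote's underside: a straight bar along the tote's x, 130 mm long, 18 mm wide (y), 22 mm high (z), over the tote's middle on thin steel uprights at its two short ends. Clear air of 65 mm between grip and tote rim. Axes as the tote's.
- blue_corner (a point): Outer bottom corner of the tote at its blue corner (95, 70, 0 mm in the tote's frame).
- bar1: White fluoropolymer stir bar, a rod with round ends, 20 mm long, 10 mm thick, 10 g, slippery (friction about 0.12), loose on the tote's floor. Origin: its middle; x along it.
- bar2: White fluoropolymer stir bar, a rod with round ends, 20 mm long, 10 mm thick, 10 g, slippery (friction about 0.12), loose on the tote's floor. Origin: its middle; x along it.
- bar3: White fluoropolymer stir bar, a rod with round ends, 20 mm long, 10 mm thick, 10 g, slippery (friction about 0.12), loose on the tote's floor. Origin: its middle; x along it.
- bar4: White fluoropolymer stir bar, a rod with round ends, 20 mm long, 10 mm thick, 10 g, slippery (friction about 0.12), loose on the tote's floor. Origin: its middle; x along it.
- beaker: Bystander, to be left alone: small clear glass beaker, 52 across, 55 tall, between or near the two machines (mm). Origin: centre of its underside.
- post: Bystander, to be left alone: bare steel optics post standing upright, 25 across, 50 tall (mm). Origin: centre of its underside.
- amber_bottle: Bystander, to be left alone: amber glass bottle, 60 across, 110 tall, behind (mm). Origin: centre of its underside.
- carton: Bystander, to be left alone: small cardboard carton, 70 x 100 x 50 tall, behind (mm). Origin: centre of its underside.
- driver: Bystander, to be left alone: screwdriver lying at the left side (mm). Origin: on it, near its middle.
- jar: Bystander, to be left alone: glass jar with lid, 64 across, 70 tall, at the right side (mm). Origin: centre of its underside.
Not all that is in view belongs to the job. Leave any purple look-alike of the part that bears knob_top alone.

How it is judged:
By the outcome, as a careful person would: the job done as asked, in the order asked, and still so for the second after the job is handed in, while the arm keeps its last pose, push and grip.
It also fails if it takes over 61 s, if anything falls off the work surface, if the arm or the gripper's body presses on something with over 40 N, if the wrist force passes 120 N, or if a joint passes its speed limit or range.

ROBOT

A 7-joint arm with a two-finger parallel gripper is mounted at the origin on the work surface. World frame = base frame: x ahead of the robot, y to its left, z up, the work surface at z = 0. Lengths are in m, angles in rad, forces in N, time in s.
With the tool pointing down it reaches from about 0.4 to 0.85 m from the base axis. Payload 10.4 kg.
Tool frame: the origin (TCP) lies between the finger pads; the fingertips stand arm.finger_overhang ahead of it and the grasp point (between the pads) lies 11 mm behind it (arm.finger_overhang is the distance from the TCP to the fingertips, in m); y points along the fingers, x is the direction in which the jaws open and shut, and the axes are right-handed (so a half turn about y gives the same grasp; the last joint's range is limited). The gripper opens to 87 mm and grips with 3 to 60 N. Pads are 19 mm wide; open, the fingers measure 117 mm over their backs; the gripper's body (75 mm by 190 mm) begins 51 mm behind the grasp point.
Start: joints at [1.185, 0.332, -0.065, 1.46, 0.022, 1.35, -0.088], TCP at [0.222, -0.584, 0.231] pointing down, gripper open.
Joint ranges: [-2.6, 2.6], [-0.5, 2.12], [-1.47, 1.34], [0.16, 2.42], [-1.27, 4.41], [0.06, 2.06], [-2.6, 2.6]. Speed limits (rad/s): [2.22, 2.22, 2.79, 2.79, 3.14, 3.14, 3.14].

INTERFACE

Orientations are given as [roll, pitch, yaw] about the fixed x, y, z axes, in that order (R = Rz(yaw) Ry(pitch) Rx(roll)).
In Python, from bench import arm gives the robot as it stands. The module is installed in compiled form; this text tells all that it offers.
- The arm moves only by the shell command python3 -m jog 'ROWS' [OPENING] [FORCE]. ROWS is JSON, a list of rows, each an object with "travel": the shift along the tool's x, y, z in m, a list of three; "angular": the turn, a rotation vector about the tool's x, y, z in rad, a list of three. In form: [{"travel": [dx, dy, dz], "angular": [rx, ry, rz]}, ...]. A call has 1 to 12 rows; each row shifts and turns the commanded pose from where the row before left it, along the tool's axes as they then stand; what a row does not reach is not made up. A row lasts 1/8 s, in which the tool goes at most 62.5 mm and 10.7 degrees, less where a joint would pass 70% of its speed; a pose out of reach is approached as far as the arm can. A call with a gripper value outside its range is refused whole. OPENING is the closure, from 0 (fully open) to 1 (shut), set as the call begins (- or left out, the last holds). The fingers move at their own pace and stop on an object; FORCE is the grip in N (left out, the last holds). Time passes only in rows, so rows that do not move let the fingers close. It gives the time, the measured TCP pose, the force and the opening at its end, in the units of the state.
- arm.state(): the state, without advancing time (a new reading comes with each control period).
- arm.read_camera(name): name is "side" or "top"; returns the picture (384x512x3 uint8, red, green, blue); there is no depth.
- arm.camera_info(name): a dict with "intrinsics" (3x3 intrinsics, pixels), "rvec" (rotation vector, rad) and "tvec" (3), from world to camera coordinates, as OpenCV has them. Camera axes: x right, y down, z forward; pixel columns grow to the right and rows downward; lengths in m; the calibration is good to about 2 mm. A picture is of the moment at which its call begins. camera_info takes no time and is no camera call.
- arm.hand_in(): hands the job in, once; it reports no verdict.
The state is a dict: "time_s": time; "joint_positions": joint angles; "dq": joint speeds; "joint_torque": joint torques, N m; "ee_pos": TCP position; "tcp_rot": TCP orientation; "ft_force": force on the tool from outside, world axes, zero at the start; "wrist_torque": the same for the moment, N m; "gripper_width": opening from 0.0 (shut) to 1.0 (fully open).
Only numpy, scipy, OpenCV 4.12 (cv2) and the standard library are available. Lean on these libraries where they do the work, as an engineer would, in place of code of your own. Each camera call takes 0.05 s, during which the arm holds its last target.

## Working session

There is one attempt and no reset: what is moved stays moved. The work goes in short steps, Python scripts to look and compute and a shell command to move; the robot and the scene stay as the last step left them, time stands still between calls to the robot, and variables do not carry over. Pictures are saved under pics/ and viewed, and the job is handed in when it is done.

```bash
mkdir -p pics; python3 - <<'E'
from bench import arm
import cv2
s=arm.state()
for k,v in s.items(): print(k,v)
print(arm.finger_overhang)
for n in("side","top"):
    i=arm.camera_info(n); print(n,i)
    im=arm.read_camera(n); cv2.imwrite(f"pics/{n}0.png",im[:,:,::-1])
E
```

```text
time_s 0.0
joint_positions [ 1.18539983  0.3328609  -0.06467933  1.46094997  0.02161299  1.34990438
 -0.088512  ]
dq [-9.31161815e-04 -4.97466061e-04  1.09001512e-03  1.66864696e-04
  1.44646730e-03 -4.42151492e-04  7.27458657e-05]
joint_torque [-9.03439723e-04 -6.23267269e+01  2.39871209e-02 -3.89898133e+01
 -6.14892016e-02  4.00010333e-02  1.02730435e-04]
ee_pos [ 0.22164981 -0.58396903  0.22975661]
tcp_rot [-1.57088285e+00  1.42422782e-03 -1.20800740e+00]
ft_force [ 0.1733777  -0.70211271 -0.4477385 ]
wrist_torque [ 0.00228564 -0.01334478 -0.01504736]
gripper_width 0.9970585556537241
0.008
side {'intrinsics': array([[385.75154664,   0.        , 259.03624104],
       [  0.        , 385.75154664, 193.82624709],
       [  0.        ,   0.        ,   1.        ]]), 'rvec': array([ 2.24033911, -0.27243102,  0.14054493]), 'tvec': array([-0.53961937,  0.20246129,  1.41188791])}
top {'intrinsics': array([[491.92494683,   0.        , 258.98240962],
       [  0.        , 491.92494683, 187.40143085],
       [  0.        ,   0.        ,   1.        ]]), 'rvec': array([ 2.12587953, -2.13801103,  0.1927301 ]), 'tvec': array([0.00179372, 0.57841441, 1.41227768])}
```

View pics/top0.png

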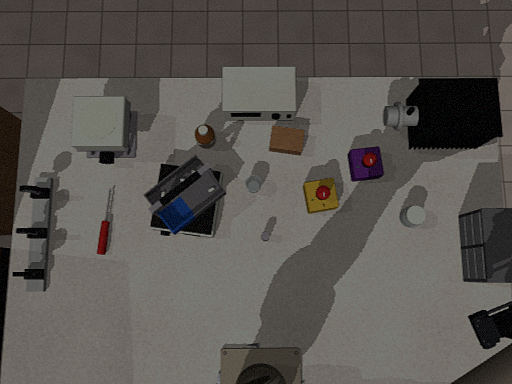

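View pics/side0.png

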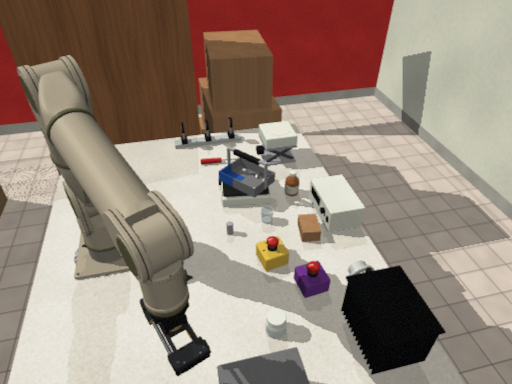

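The two candidates in the top view are the red head on the yellow box at (322,193) and the red head on the purple box at (369,159). The description says yellow box, so the first is the one to use and the purple one is the look-alike. I'll confirm this in an enlarged crop.

```bash
cat > h.py <<'E'
import numpy as np, cv2
from bench import arm
def cam(n):
    i=arm.camera_info(n); K=np.array(i["intrinsics"]); R=cv2.Rodrigues(np.array(i["rvec"]))[0]; t=np.array(i["tvec"]); return K,R,t
def ray(n,uv):
    K,R,t=cam(n); d=R.T@np.linalg.inv(K)@np.array([uv[0],uv[1],1.]); return -R.T@t, d/np.linalg.norm(d)
def onz(n,uv,z):
    o,d=ray(n,uv); return o+d*(z-o[2])/d[2]
def tri(a,b):  # side uv, top uv
    o1,d1=ray("side",a);o2,d2=ray("top",b)
    A=np.stack([d1,-d2],1); s=np.linalg.lstsq(A,o2-o1,rcond=None)[0]
    p,q=o1+s[0]*d1,o2+s[1]*d2; return (p+q)/2,np.linalg.norm(p-q)
def proj(n,P):
    K,R,t=cam(n); c=K@(R@np.asarray(P)+t); return c[:2]/c[2]
def crop(n,im,x0,y0,w,h,k,f):
    cv2.imwrite("pics/"+f,cv2.resize(im[y0:y0+h,x0:x0+w,::-1],None,fx=k,fy=k,interpolation=cv2.INTER_CUBIC))
E
python3 - <<'E'
import cv2,numpy as np
from h import *
t=cv2.imread("pics/top0.png")[:,:,::-1]; s=cv2.imread("pics/side0.png")[:,:,::-1]
a=cv2.resize(t[140:250,290:400],None,fx=5,fy=5,interpolation=cv2.INTER_CUBIC)
b=cv2.resize(t[145:245,140:280],None,fx=5.6,fy=5.6,interpolation=cv2.INTER_CUBIC)
cv2.imwrite("pics/k0.png",a[:,:,::-1]);cv2.imwrite("pics/t0.png",b[:,:,::-1])
c=cv2.resize(s[140:300,205:345],None,fx=3.7,fy=3.7,interpolation=cv2.INTER_CUBIC);cv2.imwrite("pics/s0.png",c[:,:,::-1])
E
```

```text
(no output)
```

View pics/k0.png

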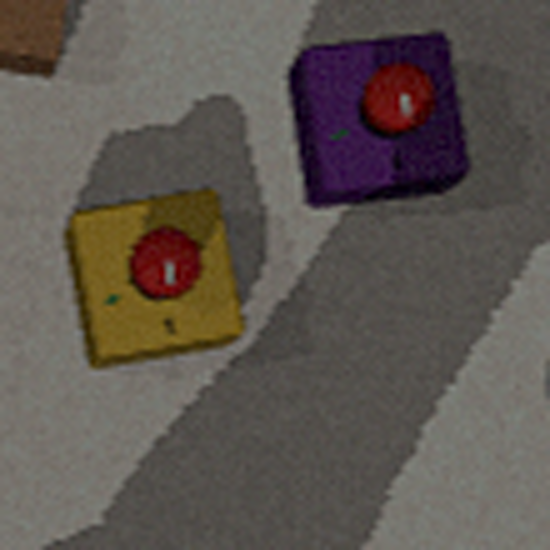

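View pics/t0.png

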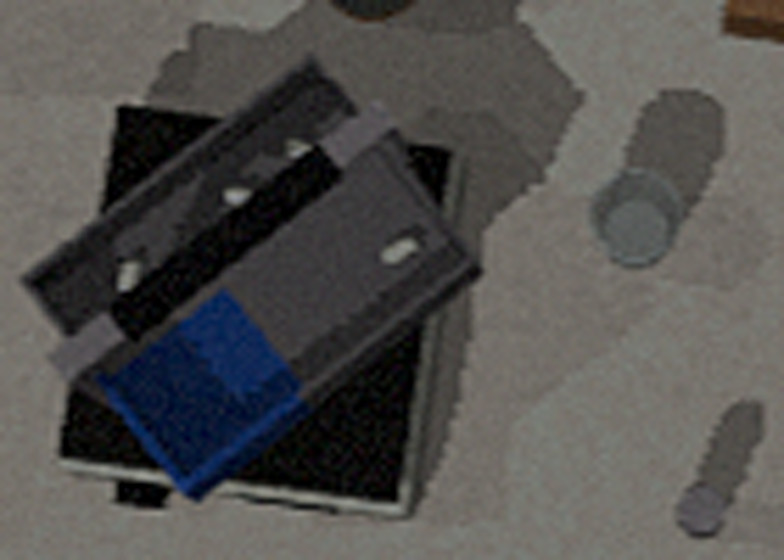

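View pics/s0.png

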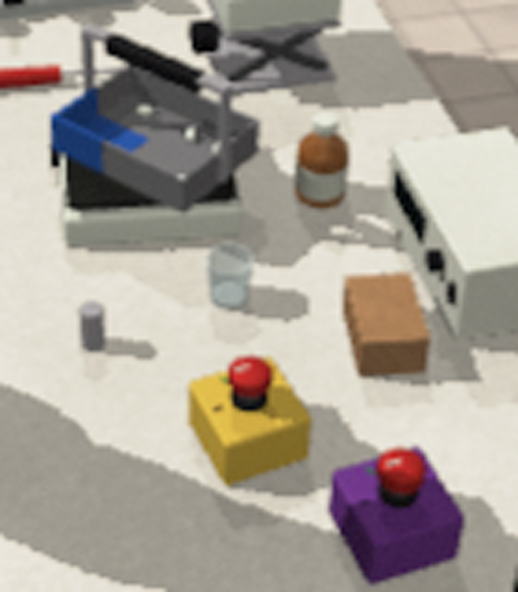

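The crop confirms it: the yellow box (top crop 155,275) carries the target head. Its white line points almost at the black tick (169,325), and the green tick is clockwise at (112,298). The tote's blue corner is at the bottom of the tote in crop 2, and its handle runs from upper right to lower left. Next I'll measure both.

```bash
python3 - <<'E'
import cv2,numpy as np
from h import *
t=cv2.imread("pics/top0.png"); s=cv2.imread("pics/side0.png")
def big(m):
    c,_=cv2.findContours(m.astype(np.uint8),cv2.RETR_EXTERNAL,cv2.CHAIN_APPROX_NONE); return max(c,key=cv2.contourArea)
def red(im,x0,y0,x1,y1,):
    h=cv2.cvtColor(im,cv2.COLOR_BGR2HSV).astype(int); m=((h[...,0]<7)|(h[...,0]>172))&(h[...,1]>140)&(h[...,2]>60)
    z=np.zeros_like(m); z[y0:y1,x0:x1]=m[y0:y1,x0:x1]; return big(z)
ct=red(t,300,175,345,220); cs=red(s,255,225,290,255)
(a,ra),(b,rb)=cv2.minEnclosingCircle(ct),cv2.minEnclosingCircle(cs)
M=cv2.moments(ct); at=(M['m10']/M['m00'],M['m01']/M['m00']); M=cv2.moments(cs); bt=(M['m10']/M['m00'],M['m01']/M['m00'])
print("circ",a,ra,b,rb,at,bt, "tri head centre",tri(bt,at), "top on .095",onz("top",at,.095))
h=cv2.cvtColor(t,cv2.COLOR_BGR2HSV).astype(int); m=(h[...,0]>18)&(h[...,0]<34)&(h[...,1]>120)&(h[...,2]>60)
z=np.zeros_like(m);z[170:220,295:345]=m[170:220,295:345]
r=cv2.minAreaRect(big(z)); bx=cv2.boxPoints(r)
print(r); P=[onz("top",p,.06) for p in bx]; print(np.round(P,4)); 
# crop corners hand-read (crop px/5 + offset)
f=lambda x,y:((x+.5)/5-.5+290,(y+.5)/5-.5+140)
for nm,c,zz in [("c1",(70,215),.06),("c2",(212,190),.06),("c3",(243,328),.06),("c4",(94,363),.06),("black",(169,325),.06),("green",(112,298),.06),("line",(169,272),.104)]:
    print(nm,np.round(onz("top",f(*c),zz),4))
E
```

```text
circ (322.47540283203125, 191.8524627685547) 6.8690361976623535 (272.0, 241.35714721679688) 5.52786111831665 (322.63623789764864, 192.10926694329183) (272.0, 241.4375) tri head centre (array([ 0.55578328, -0.18492099,  0.09112734]), np.float64(0.0014197185622991193)) top on .095 [ 0.55585316 -0.18448755  0.095     ]
((320.3358154296875, 195.12454223632812), (31.574769973754883, 31.82048797607422), 79.3803482055664)
[[ 0.5907 -0.1283  0.06  ]
 [ 0.608  -0.2216  0.06  ]
 [ 0.515  -0.2357  0.06  ]
 [ 0.4982 -0.1434  0.06  ]]
c1 [ 0.5905 -0.1337  0.06  ]
c2 [ 0.6052 -0.2183  0.06  ]
c3 [ 0.5224 -0.2339  0.06  ]
c4 [ 0.5022 -0.1458  0.06  ]
black [ 0.5245 -0.1905  0.06  ]
green [ 0.5407 -0.1573  0.06  ]
line [ 0.5489 -0.1853  0.104 ]
```

```bash
python3 - <<'E'
import cv2,numpy as np
from h import *
f=lambda x,y:((x+.5)/5.6-.5+140,(y+.5)/5.6-.5+145)
P={}
for nm,c,zz in [("A(+x-y)",(22,280),.105),("B(-x-y)",(312,60),.105),("C(-x+y)",(482,268),.105),("D blue",(197,498),.105),("h1",(318,147),.192),("h2",(343,180),.192),("h3",(140,338),.192),("h4",(112,300),.192)]:
    P[nm]=onz("top",f(*c),zz); print(nm,np.round(P[nm],4))
v=list(P.values())
print("rim c",np.mean(v[:4],0),"handle c",np.mean(v[4:],0))
A,B,C,D=v[:4]; x=(A-B+D-C)[:2]; y=(D-A+C-B)[:2]
print("lens",np.linalg.norm(x)/2,np.linalg.norm(y)/2,"yaw x",np.degrees(np.arctan2(x[1],x[0])),"yaw y",np.degrees(np.arctan2(y[1],y[0])))
hx=(v[7]+v[6]-v[4]-v[5])[:2]; print("handle yaw",np.degrees(np.arctan2(hx[1],hx[0])),np.linalg.norm(hx)/2)
# side handle
for n,p in [("blackticks",[.555,-.184,.104])]: print(proj("side",p))
g=lambda x,y:((x+.5)/3.7-.5+205,(y+.5)/3.7-.5+140)
print("handle side end centres tri", tri(g(113,47),f(126,319)), tri(g(199,79),f(330,163)))
for c,zz in [((128,275),.07),((237,195),.07),((297,149),.07),((400,250),.07)]: print("bar",np.round(onz("top",f(*c),.069),3))
print("purple",onz("top",(369,159),.1),"beaker",onz("top",(253,184),.0),"bottle",onz("top",(205,135),.1),onz("top",(266,236),.05))
E
```

```text
A(+x-y) [0.5497 0.3282 0.105 ]
B(-x-y) [0.6641 0.1825 0.105 ]
C(-x+y) [0.5547 0.0941 0.105 ]
D blue [0.4383 0.2365 0.105 ]
h1 [0.5997 0.1679 0.192 ]
h2 [0.5834 0.1556 0.192 ]
h3 [0.5073 0.251  0.192 ]
h4 [0.5256 0.2648 0.192 ]
rim c [0.55172006 0.21034672 0.105     ] handle c [0.55399633 0.20983812 0.192     ]
lens 0.18460139723581356 0.142520447945308 yaw x 128.6881611583729 yaw y -140.8001729099738
handle yaw 127.97670701313214 0.12201386840722592
[272.01939656 238.60593682]
handle side end centres tri (array([0.51854662, 0.26070699, 0.17760641]), np.float64(7.829224026466189e-05)) (array([0.59286435, 0.16248478, 0.18768364]), np.float64(0.0003894660028204733))
bar [0.558 0.281 0.069]
bar [0.6   0.225 0.069]
bar [0.625 0.194 0.069]
bar [0.57  0.139 0.069]
purple [ 0.65181832 -0.32138691  0.1       ] beaker [0.59817062 0.01659926 0.        ] bottle [0.72628684 0.15581098 0.1       ] [ 0.43409325 -0.02115082  0.05      ]
```

Tote: centre about (0.554, 0.210), x axis at yaw about 128.5°. Knob: about (0.555, -0.184). I'll go above the knob with the fingers shut.

```bash
python3 -m jog '[{"travel":[-0.0213,0,0.0378],"angular":[0,0,0]},{"travel":[-0.0213,0,0.0378],"angular":[0,0,0]},{"travel":[-0.0213,0,0.0378],"angular":[0,0,0]},{"travel":[-0.0213,0,0.0378],"angular":[0,0,0]},{"travel":[-0.0213,0,0.0378],"angular":[0,0,0]},{"travel":[-0.0213,0,0.0378],"angular":[0,0,0]},{"travel":[-0.0213,0,0.0378],"angular":[0,0,0]},{"travel":[-0.0213,0,0.0378],"angular":[0,0,0]},{"travel":[-0.0213,0,0.0378],"angular":[0,0,0]},{"travel":[-0.0213,0,0.0378],"angular":[0,0,0]},{"travel":[-0.0213,0,0.0378],"angular":[0,0,0]},{"travel":[-0.0213,0,0.0378],"angular":[0,0,0]}]' 1 20
python3 -m jog '[{"travel":[0,0,0],"angular":[0,-0.17,0]},{"travel":[0,0,0],"angular":[0,-0.17,0]},{"travel":[0,0,0],"angular":[0,-0.17,0]},{"travel":[0,0,0],"angular":[0,-0.17,0]},{"travel":[0,0,0],"angular":[0,-0.17,0]},{"travel":[0,0,0],"angular":[0,-0.17,0]},{"travel":[0,0,0],"angular":[0,-0.17,0]},{"travel":[0,0,0],"angular":[0,-0.17,0]},{"travel":[0,0,0],"angular":[0,-0.17,0]},{"travel":[0,0,0],"angular":[0,0,0]}]'
```

```text
time_s: 1.6
ee_pos: [0.5558, -0.1833, 0.2302]
tcp_rot: [-1.571, 0.0, -1.208]
ft_force: [-0.1, -0.4, 0.4]
gripper_width: 0.006
time_s: 2.85
ee_pos: [0.555, -0.1844, 0.2302]
tcp_rot: [-1.57, 0.0, 0.321]
ft_force: [0.8, -0.7, -0.6]
gripper_width: 0.008
```

```bash
python3 -m jog '[{"travel":[0,0.03,0],"angular":[0,0,0]},{"travel":[0,0.03,0],"angular":[0,0,0]},{"travel":[0,0.03,0],"angular":[0,0,0]},{"travel":[0,0.02,0],"angular":[0,0,0]},{"travel":[0,0,0],"angular":[0,0,0]}]'
python3 - <<'E'
from h import *
crop("side",arm.read_camera("side"),220,180,120,100,6,"p1.png");crop("top",arm.read_camera("top"),270,140,120,100,6,"p1t.png")
E
```

```text
time_s: 3.48
ee_pos: [0.5544, -0.1842, 0.1194]
tcp_rot: [-1.569, 0.002, 0.32]
ft_force: [0.4, 1.1, 0.8]
gripper_width: 0.003
```

View pics/p1.png

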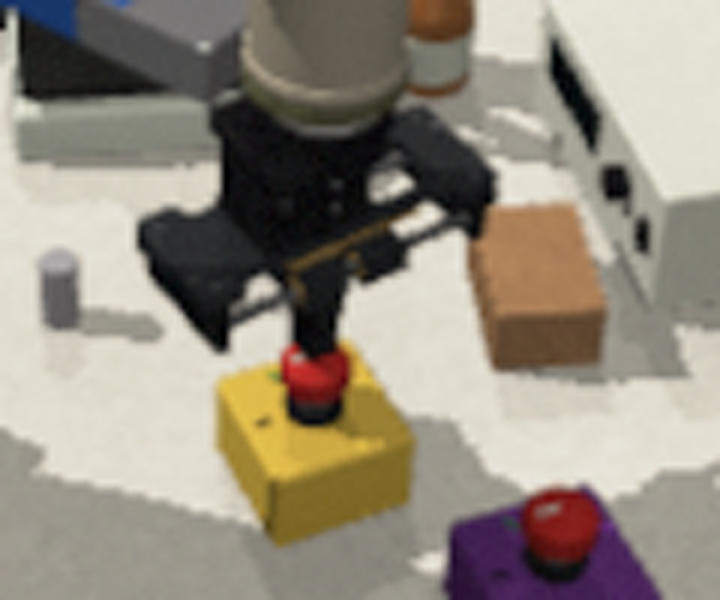

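The shut fingers (318,340) stand right over the yellow box's head (318,375). Pushing in small steps.

```bash
python3 -m jog '[{"travel":[0,0.005,0],"angular":[0,0,0]},{"travel":[0,0.003,0],"angular":[0,0,0]},{"travel":[0,0.002,0],"angular":[0,0,0]},{"travel":[0,0,0],"angular":[0,0,0]}]'
python3 -m jog '[{"travel":[0,0.002,0],"angular":[0,0,0]},{"travel":[0,0.002,0],"angular":[0,0,0]},{"travel":[0,0,0],"angular":[0,0,0]}]'
```

```text
time_s: 4.08
ee_pos: [0.5554, -0.1845, 0.1108]
tcp_rot: [-1.571, -0.0, 0.322]
ft_force: [0.1, 0.7, 2.9]
gripper_width: 0.005
time_s: 4.45
ee_pos: [0.5554, -0.1845, 0.1067]
tcp_rot: [-1.571, -0.0, 0.322]
ft_force: [0.3, -0.8, 4.1]
gripper_width: 0.005
```

```bash
python3 -m jog '[{"travel":[0,0.001,0],"angular":[0,0,0]},{"travel":[0,0.001,0],"angular":[0,0,0]},{"travel":[0,0,0],"angular":[0,0,0]}]'
python3 -m jog '[{"travel":[0,0.001,0],"angular":[0,0,0]},{"travel":[0,0,0],"angular":[0,0,0]}]'
```

```text
time_s: 4.82
ee_pos: [0.5557, -0.1845, 0.1058]
tcp_rot: [-1.572, -0.001, 0.322]
ft_force: [-2.3, 0.0, 13.6]
gripper_width: 0.007
time_s: 5.08
ee_pos: [0.5559, -0.1846, 0.1056]
tcp_rot: [-1.572, -0.001, 0.322]
ft_force: [-5.5, 1.2, 19.7]
gripper_width: 0.002
```

The force climbed to 19.7 N on the rigid stop, so the head is fully down. Now I'll release it, back off and open the gripper.

```bash
python3 -m jog '[{"travel":[0,-0.005,0],"angular":[0,0,0]},{"travel":[0,-0.01,0],"angular":[0,0,0]},{"travel":[0,-0.03,0],"angular":[0,0,0]},{"travel":[0,0,0],"angular":[0,0,0]}]'
python3 -m jog '[{"travel":[0,0,0],"angular":[0,0,0]},{"travel":[0,0,0],"angular":[0,0,0]},{"travel":[0,0,0],"angular":[0,0,0]},{"travel":[0,0,0],"angular":[0,0,0]},{"travel":[0,0,0],"angular":[0,0,0]},{"travel":[0,0,0],"angular":[0,0,0]}]' 0
python3 - <<'E'
from h import *
crop("side",arm.read_camera("side"),220,180,120,100,6,"p2.png")
E
```

```text
time_s: 5.58
ee_pos: [0.5562, -0.1845, 0.1506]
tcp_rot: [-1.573, -0.002, 0.322]
ft_force: [-0.1, -0.4, -0.6]
gripper_width: 0.006
time_s: 6.32
ee_pos: [0.5552, -0.1844, 0.1485]
tcp_rot: [-1.571, 0.0, 0.322]
ft_force: [-0.2, 0.2, -0.2]
gripper_width: 0.602
```

View pics/p2.png

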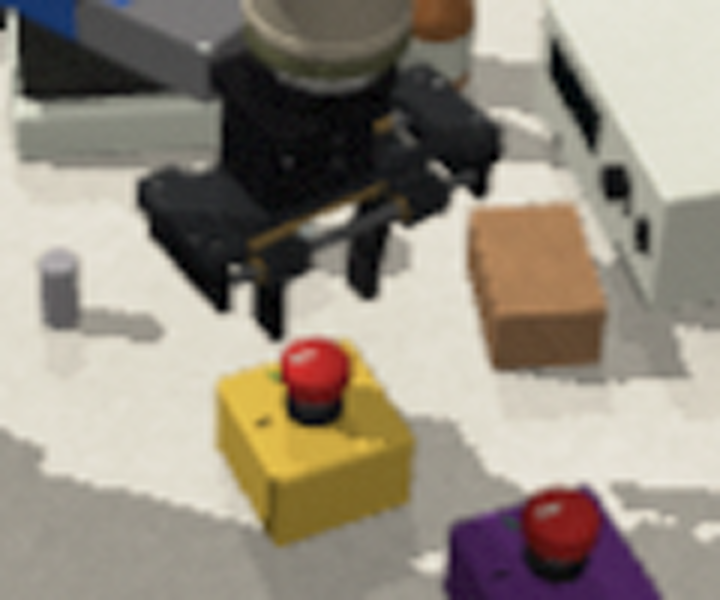

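The head (315,372) is back up and the fingers are open around it. I'll let them open fully, descend and grip.

```bash
python3 -m jog '[{"travel":[0,0,0],"angular":[0,0,0]},{"travel":[0,0,0],"angular":[0,0,0]},{"travel":[0,0,0],"angular":[0,0,0]},{"travel":[0,0.02,0],"angular":[0,0,0]},{"travel":[0,0.02,0],"angular":[0,0,0]},{"travel":[0,0.02,0],"angular":[0,0,0]},{"travel":[0,0.009,0],"angular":[0,0,0]},{"travel":[0,0,0],"angular":[0,0,0]}]' 0
python3 -m jog '[{"travel":[0,0,0],"angular":[0,0,0]},{"travel":[0,0,0],"angular":[0,0,0]},{"travel":[0,0,0],"angular":[0,0,0]},{"travel":[0,0,0],"angular":[0,0,0]},{"travel":[0,0,0],"angular":[0,0,0]},{"travel":[0,0,0],"angular":[0,0,0]},{"travel":[0,0,0],"angular":[0,0,0]},{"travel":[0,0,0],"angular":[0,0,0]}]' 1 15
```

```text
time_s: 7.38
ee_pos: [0.5548, -0.1842, 0.0787]
tcp_rot: [-1.57, 0.001, 0.322]
ft_force: [-0.3, 0.7, 0.4]
gripper_width: 0.995
time_s: 8.38
ee_pos: [0.557, -0.1837, 0.08]
tcp_rot: [-1.572, -0.004, 0.323]
ft_force: [7.7, 0.9, -3.6]
gripper_width: 0.452
```

```bash
python3 -m jog '[{"travel":[0.002,0,0],"angular":[0,0,0]},{"travel":[0,0,0],"angular":[0,0.1,0]},{"travel":[0,0,0],"angular":[0,0.1,0]},{"travel":[0,0,0],"angular":[0,0.1,0]},{"travel":[0,0,0],"angular":[0,0.1,0]},{"travel":[0,0,0],"angular":[0,0.1,0]},{"travel":[0,0,0],"angular":[0,0.1,0]},{"travel":[0,0,0],"angular":[0,0.1,0]},{"travel":[0,0,0],"angular":[0,0.1,0]},{"travel":[0,0,0],"angular":[0,0.1,0]},{"travel":[0,0,0],"angular":[0,0,0]},{"travel":[0,0,0],"angular":[0,0,0]}]'
python3 -c "
from bench import arm;s=arm.state();print(s['wrist_torque'],s['ft_force'],s['joint_positions'])"
```

```text
time_s: 9.88
ee_pos: [0.557, -0.1836, 0.0795]
tcp_rot: [-1.571, 0.0, -0.576]
ft_force: [-0.3, 0.8, 1.9]
gripper_width: 0.455
[ 0.34892543  0.27723838 -0.06384018] [-0.34976892  0.84811326  1.93218675] [ 0.57319857  0.40975537 -0.40611999  1.71616896  0.18205685  1.05334954
 -0.46907229]
```

```bash
python3 -m jog '[{"travel":[0,0,0],"angular":[0,0.08,0]},{"travel":[0,0,0],"angular":[0,0.08,0]},{"travel":[0,0,0],"angular":[0,0,0]}]'
python3 -c "
from bench import arm;s=arm.state();print(s['wrist_torque'],s['ft_force'])"
python3 -m jog '[{"travel":[0,0,0],"angular":[0,0.05,0]},{"travel":[0,0,0],"angular":[0,0.05,0]},{"travel":[0,0,0],"angular":[0,0,0]}]'
python3 -c "
from bench import arm;s=arm.state();print(s['wrist_torque'],s['ft_force'])"
```

```text
time_s: 10.25
ee_pos: [0.557, -0.1835, 0.0795]
tcp_rot: [-1.571, 0.0, -0.736]
ft_force: [-1.3, 1.7, 1.4]
gripper_width: 0.45
[ 0.53413114  0.37736562 -0.01907448] [-1.33300896  1.73391763  1.43742409]
time_s: 10.62
ee_pos: [0.5568, -0.1838, 0.0794]
tcp_rot: [-1.571, 0.0, -0.835]
ft_force: [-1.9, 0.7, 2.0]
gripper_width: 0.45
[0.15062743 0.53423524 0.32228117] [-1.93845504  0.74213084  2.02177483]
```

```bash
python3 -m jog '[{"travel":[0,0,0],"angular":[0,0.05,0]},{"travel":[0,0,0],"angular":[0,0,0]}]'
python3 -c "
from bench import arm;s=arm.state();print(s['wrist_torque'],s['ft_force'])"
python3 -m jog '[{"travel":[0,0,0],"angular":[0,0.05,0]},{"travel":[0,0,0],"angular":[0,0,0]}]'
python3 -c "
from bench import arm;s=arm.state();print(s['wrist_torque'],s['ft_force'])"
```

```text
time_s: 10.88
ee_pos: [0.5569, -0.1838, 0.0795]
tcp_rot: [-1.571, 0.0, -0.885]
ft_force: [-2.0, 0.9, 1.4]
gripper_width: 0.447
[0.23033448 0.53962399 0.32605044] [-1.98942379  0.90762233  1.40037618]
time_s: 11.12
ee_pos: [0.557, -0.1837, 0.0795]
tcp_rot: [-1.571, 0.0, -0.935]
ft_force: [-2.8, 1.5, 1.1]
gripper_width: 0.449
[0.21383393 0.48811964 0.33106437] [-2.77022626  1.54475557  1.09257462]
```

Torque levels off at 0.33 N m and the fingers slip, which means the end stop is reached. Open and rise.

```bash
python3 -m jog '[{"travel":[0,0,0],"angular":[0,0,0]},{"travel":[0,0,0],"angular":[0,0,0]},{"travel":[0,0,0],"angular":[0,0,0]},{"travel":[0,0,0],"angular":[0,0,0]},{"travel":[0,0,0],"angular":[0,0,0]},{"travel":[0,0,0],"angular":[0,0,0]},{"travel":[0,-0.03,0],"angular":[0,0,0]},{"travel":[0,-0.05,0],"angular":[0,0,0]},{"travel":[0,-0.05,0],"angular":[0,0,0]},{"travel":[0,-0.05,0],"angular":[0,0,0]},{"travel":[0,-0.04,0],"angular":[0,0,0]}]' 0
python3 - <<'E'
from h import *
crop("side",arm.read_camera("side"),220,180,120,100,6,"p3.png")
s=arm.state();print(s['ee_pos'],s['tcp_rot'])
c,sn=np.cos(s['tcp_rot'][2]),np.sin(s['tcp_rot'][2])
d=np.array([.554,.210])-s['ee_pos'][:2]; print("tool dx,dz",c*d[0]+sn*d[1],-sn*d[0]+c*d[1],"yaw turn",.672-s['tcp_rot'][2])
E
```

```text
time_s: 12.5
ee_pos: [0.5572, -0.1837, 0.302]
tcp_rot: [-1.57, -0.002, -0.938]
ft_force: [1.1, -0.5, -0.0]
gripper_width: 0.998
[ 0.55859961 -0.1839713   0.30725073] [-1.56609142 -0.00662561 -0.93803521]
tool dx,dz -0.320417645048085 0.22927510075362273 yaw turn 1.6100352064813972
```

View pics/p3.png

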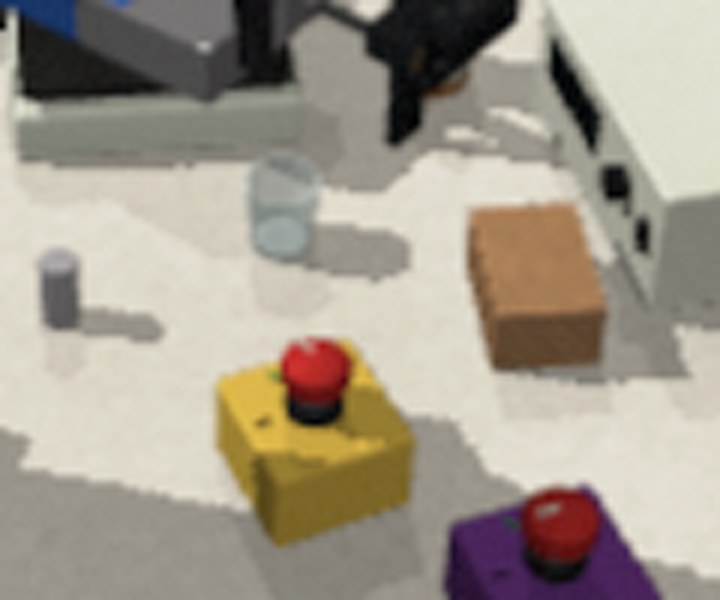

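```bash
python3 -m jog '[{"travel":[-0.0267,0,0.0191],"angular":[0,0,0]},{"travel":[-0.0267,0,0.0191],"angular":[0,0,0]},{"travel":[-0.0267,0,0.0191],"angular":[0,0,0]},{"travel":[-0.0267,0,0.0191],"angular":[0,0,0]},{"travel":[-0.0267,0,0.0191],"angular":[0,0,0]},{"travel":[-0.0267,0,0.0191],"angular":[0,0,0]},{"travel":[-0.0267,0,0.0191],"angular":[0,0,0]},{"travel":[-0.0267,0,0.0191],"angular":[0,0,0]},{"travel":[-0.0267,0,0.0191],"angular":[0,0,0]},{"travel":[-0.0267,0,0.0191],"angular":[0,0,0]},{"travel":[-0.0267,0,0.0191],"angular":[0,0,0]},{"travel":[-0.0267,0,0.0191],"angular":[0,0,0]}]'
python3 -m jog '[{"travel":[0,0,0],"angular":[0,-0.178,0]},{"travel":[0,0,0],"angular":[0,-0.178,0]},{"travel":[0,0,0],"angular":[0,-0.178,0]},{"travel":[0,0,0],"angular":[0,-0.178,0]},{"travel":[0,0,0],"angular":[0,-0.178,0]},{"travel":[0,0,0],"angular":[0,-0.178,0]},{"travel":[0,0,0],"angular":[0,-0.178,0]},{"travel":[0,0,0],"angular":[0,-0.178,0]},{"travel":[0,0,0],"angular":[0,-0.183,0]},{"travel":[0,0,0],"angular":[0,0,0]}]'
python3 - <<'E'
from h import *
t=arm.read_camera("top");crop("top",t,295,165,55,55,10,"k4.png")
crop("side",arm.read_camera("side"),200,120,120,100,6,"p4.png")
E
```

```text
time_s: 14.05
ee_pos: [0.5523, 0.2111, 0.2994]
tcp_rot: [-1.571, -0.0, -0.938]
ft_force: [0.3, -0.5, -0.0]
gripper_width: 1.001
time_s: 15.3
ee_pos: [0.5524, 0.2101, 0.2993]
tcp_rot: [-1.571, 0.0, 0.668]
ft_force: [0.4, -0.4, 0.1]
gripper_width: 0.997
```

View pics/k4.png

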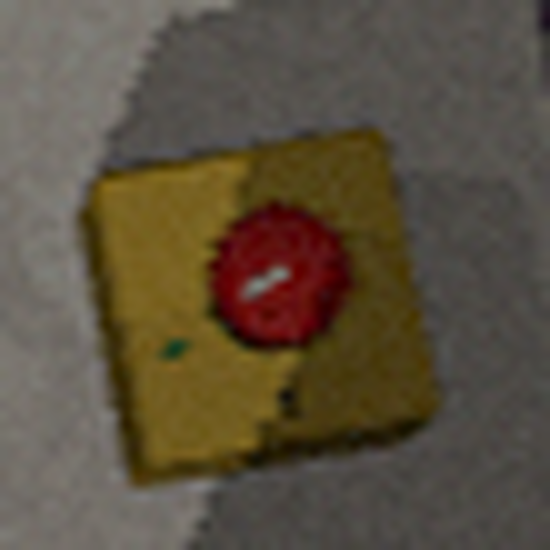

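View pics/p4.png

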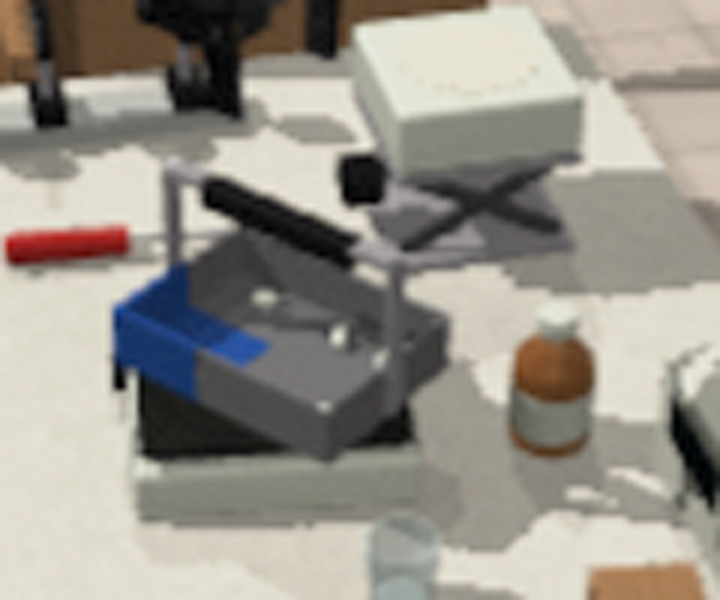

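The white line (245,297) now points at the green tick (175,349), so the reset is done. The tote is undisturbed, with bars in view at about (265,297), (340,335), (380,357) and (325,407). Descend on the handle.

```bash
python3 -m jog '[{"travel":[0.003,0.02,0],"angular":[0,0,0]},{"travel":[0,0.03,0],"angular":[0,0,0]},{"travel":[0,0.03,0],"angular":[0,0,0]},{"travel":[0,0.03,0],"angular":[0,0,0]},{"travel":[0,0.019,0],"angular":[0,0,0]},{"travel":[0,0,0],"angular":[0,0,0]}]'
python3 - <<'E'
from h import *
crop("side",arm.read_camera("side"),200,100,120,100,6,"p5.png")
E
```

```text
time_s: 16.15
ee_pos: [0.554, 0.2117, 0.1689]
tcp_rot: [-1.57, 0.002, 0.668]
ft_force: [0.4, -0.1, 0.5]
gripper_width: 1.004
```

View pics/p5.png

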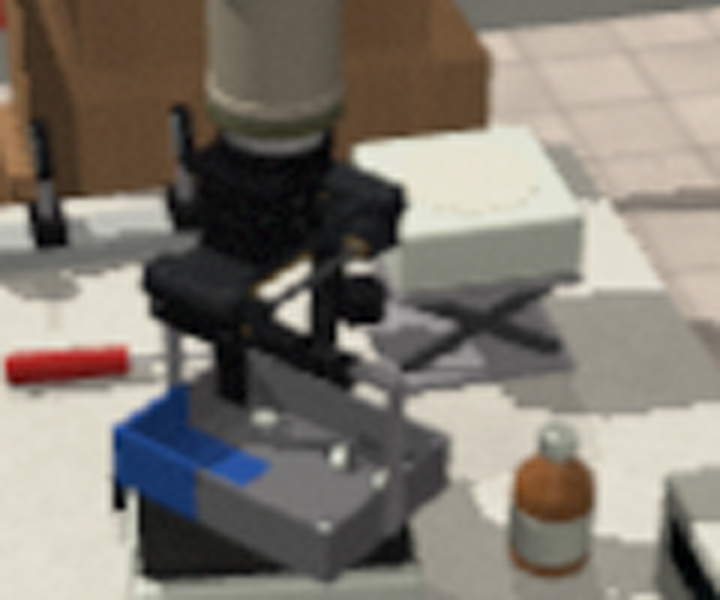

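The fingers straddle the grip near (235,370) and (325,305). Close at full force, then check.

```bash
python3 -m jog '[{"travel":[0,0,0],"angular":[0,0,0]},{"travel":[0,0,0],"angular":[0,0,0]},{"travel":[0,0,0],"angular":[0,0,0]},{"travel":[0,0,0],"angular":[0,0,0]},{"travel":[0,0,0],"angular":[0,0,0]},{"travel":[0,0,0],"angular":[0,0,0]},{"travel":[0,0,0],"angular":[0,0,0]},{"travel":[0,0,0],"angular":[0,0,0]},{"travel":[0,0,0],"angular":[0,0,0]},{"travel":[0,0,0],"angular":[0,0,0]},{"travel":[0,0,0],"angular":[0,0,0]}]' 1 60
python3 -c "
from bench import arm;s=arm.state();print(s['wrist_torque'],s['ft_force'])"
```

```text
time_s: 17.58
ee_pos: [0.5549, 0.2121, 0.1706]
tcp_rot: [-1.571, -0.0, 0.669]
ft_force: [1.2, 0.5, 0.5]
gripper_width: 0.199
[ 0.30820215 -0.49659716 -0.04167719] [1.15107899 0.50435365 0.54853069]
```

```bash
python3 -m jog '[{"travel":[0,-0.004,0],"angular":[0,0,0]},{"travel":[0,-0.008,0],"angular":[0,0,0]},{"travel":[0,-0.012,0],"angular":[0,0,0]},{"travel":[0,-0.018,0],"angular":[0,0,0]},{"travel":[0,-0.02,0],"angular":[0,0,0]},{"travel":[0,-0.02,0],"angular":[0,0,0]},{"travel":[0,-0.02,0],"angular":[0,0,0]},{"travel":[0,-0.02,0],"angular":[0,0,0]},{"travel":[0,-0.018,0],"angular":[0,0,0]},{"travel":[0,-0.012,0],"angular":[0,0,0]},{"travel":[0,-0.008,0],"angular":[0,0,0]},{"travel":[0,-0.004,0],"angular":[0,0,0]}]'
python3 - <<'E'
from h import *
s=arm.state();print(s['wrist_torque'],s['ft_force'],s['joint_positions'])
crop("side",arm.read_camera("side"),180,40,150,130,5,"p6.png")
crop("top",arm.read_camera("top"),110,110,150,130,5,"t6.png")
E
```

```text
time_s: 19.08
ee_pos: [0.5548, 0.212, 0.3347]
tcp_rot: [-1.571, 0.0, 0.669]
ft_force: [-0.3, -0.5, -4.0]
gripper_width: 0.201
[ 0.02112443 -0.15542748  0.0511587 ] [-0.3182163  -0.46872882 -4.03671363] [ 0.19236275  0.33290898 -0.83095786  1.33742602  0.24379257  1.57519029
  0.05967713]
```

View pics/p6.png

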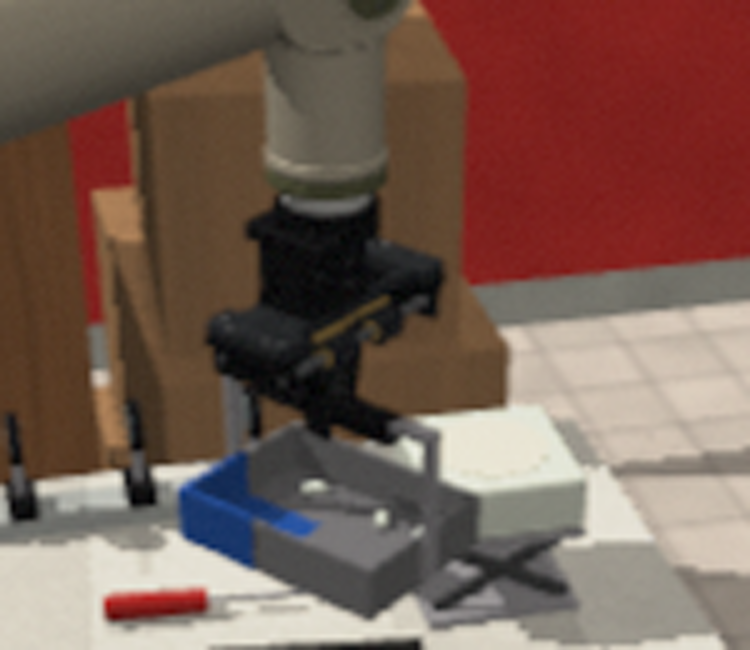

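View pics/t6.png

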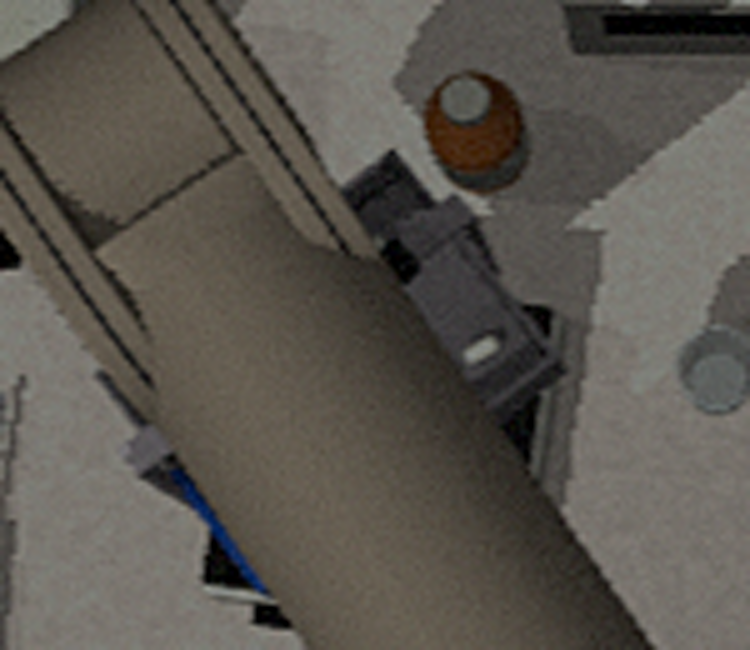

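The tote is held level at about 0.41 kg, with the bars still inside. Now tilt gradually toward +x+y, with tool-frame axis (-1, 0, -1)/√2.

```bash
python3 -m jog '[{"travel":[0,0,0],"angular":[-0.005,0,-0.005]},{"travel":[0,0,0],"angular":[-0.01,0,-0.01]},{"travel":[0,0,0],"angular":[-0.01,0,-0.01]},{"travel":[0,0,0],"angular":[-0.01,0,-0.01]},{"travel":[0,0,0],"angular":[-0.01,0,-0.01]},{"travel":[0,0,0],"angular":[-0.01,0,-0.01]},{"travel":[0,0,0],"angular":[-0.01,0,-0.01]},{"travel":[0,0,0],"angular":[-0.01,0,-0.01]},{"travel":[0,0,0],"angular":[-0.01,0,-0.01]},{"travel":[0,0,0],"angular":[-0.01,0,-0.01]},{"travel":[0,0,0],"angular":[-0.01,0,-0.01]},{"travel":[0,0,0],"angular":[-0.01,0,-0.01]}]'
python3 -m jog '[{"travel":[0,0,0],"angular":[-0.01,0,-0.01]},{"travel":[0,0,0],"angular":[-0.01,0,-0.01]},{"travel":[0,0,0],"angular":[-0.01,0,-0.01]},{"travel":[0,0,0],"angular":[-0.01,0,-0.01]},{"travel":[0,0,0],"angular":[-0.01,0,-0.01]},{"travel":[0,0,0],"angular":[-0.01,0,-0.01]},{"travel":[0,0,0],"angular":[-0.005,0,-0.005]},{"travel":[0,0,0],"angular":[0,0,0]},{"travel":[0,0,0],"angular":[0,0,0]}]'
python3 - <<'E'
from h import *
crop("side",arm.read_camera("side"),180,40,150,130,5,"p7.png")
E
```

```text
time_s: 20.68
ee_pos: [0.5548, 0.212, 0.3345]
tcp_rot: [-1.687, -0.115, 0.676]
ft_force: [-0.0, 0.2, -3.7]
gripper_width: 0.201
time_s: 21.8
ee_pos: [0.5548, 0.212, 0.3345]
tcp_rot: [-1.753, -0.179, 0.685]
ft_force: [-0.0, -0.2, -3.8]
gripper_width: 0.199
```

View pics/p7.png

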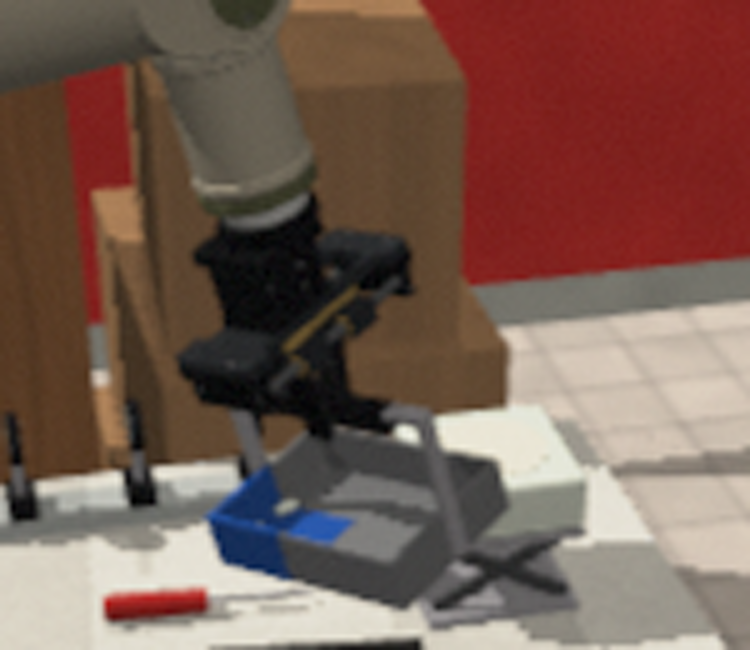

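About 15° of tilt: the bars have slid toward the blue corner (one visible at 288,505). Continue to 30°.

```bash
python3 -m jog '[{"travel":[0,0,0],"angular":[-0.01,0,-0.01]},{"travel":[0,0,0],"angular":[-0.01,0,-0.01]},{"travel":[0,0,0],"angular":[-0.01,0,-0.01]},{"travel":[0,0,0],"angular":[-0.01,0,-0.01]},{"travel":[0,0,0],"angular":[-0.01,0,-0.01]},{"travel":[0,0,0],"angular":[-0.01,0,-0.01]},{"travel":[0,0,0],"angular":[-0.01,0,-0.01]},{"travel":[0,0,0],"angular":[-0.01,0,-0.01]},{"travel":[0,0,0],"angular":[-0.01,0,-0.01]},{"travel":[0,0,0],"angular":[-0.01,0,-0.01]},{"travel":[0,0,0],"angular":[-0.01,0,-0.01]},{"travel":[0,0,0],"angular":[-0.01,0,-0.01]}]'
python3 -m jog '[{"travel":[0,0,0],"angular":[-0.01,0,-0.01]},{"travel":[0,0,0],"angular":[-0.01,0,-0.01]},{"travel":[0,0,0],"angular":[-0.01,0,-0.01]},{"travel":[0,0,0],"angular":[-0.01,0,-0.01]},{"travel":[0,0,0],"angular":[-0.01,0,-0.01]},{"travel":[0,0,0],"angular":[-0.01,0,-0.01]},{"travel":[0,0,0],"angular":[-0.005,0,-0.005]},{"travel":[0,0,0],"angular":[0,0,0]},{"travel":[0,0,0],"angular":[0,0,0]},{"travel":[0,0,0],"angular":[0,0,0]},{"travel":[0,0,0],"angular":[0,0,0]}]'
python3 - <<'E'
from h import *
from scipy.spatial.transform import Rotation as Ro
im=arm.read_camera("side");crop("side",im,200,90,110,90,7,"p8.png")
s=arm.state();R=Ro.from_euler("xyz",s['tcp_rot']).as_matrix();print("tool tilt",np.degrees(np.arccos(-R[2,1])))
crop("top",arm.read_camera("top"),110,110,150,130,5,"t8.png")
E
```

```text
time_s: 23.35
ee_pos: [0.5548, 0.2121, 0.3345]
tcp_rot: [-1.881, -0.296, 0.716]
ft_force: [0.1, 0.9, -4.2]
gripper_width: 0.199
time_s: 24.72
ee_pos: [0.5548, 0.212, 0.3345]
tcp_rot: [-1.952, -0.356, 0.739]
ft_force: [-0.3, 0.4, -3.4]
gripper_width: 0.201
tool tilt 29.570794702492556
```

View pics/p8.png

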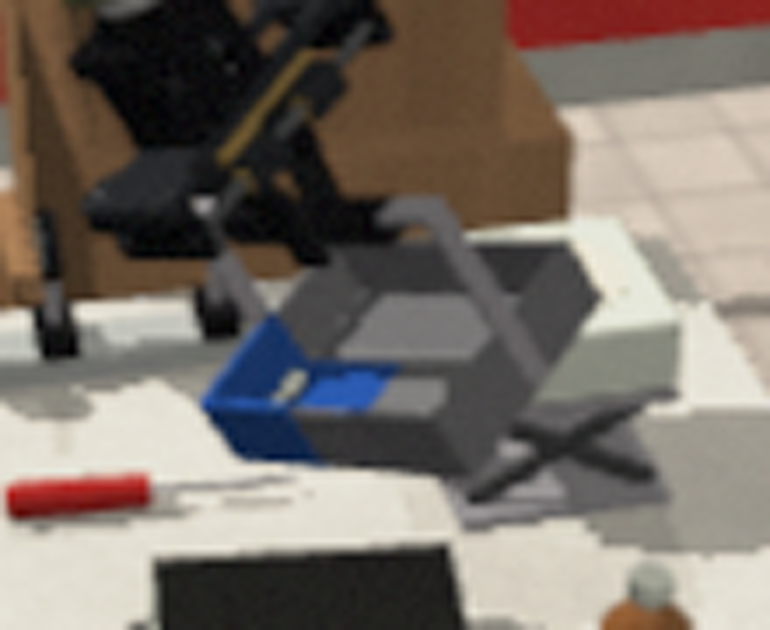

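View pics/t8.png

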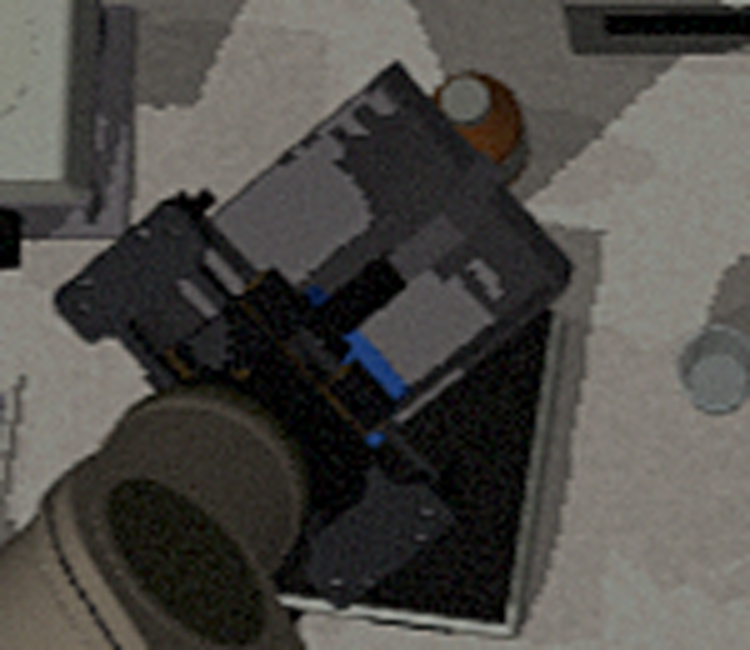

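```bash
python3 - <<'E'
from h import *
from scipy.spatial.transform import Rotation as Ro
im=arm.read_camera("top");crop("top",im,180,120,50,50,12,"t9.png")
c=im[155:172,198:214].max(2);print(c)
s=arm.state();R=Ro.from_euler("xyz",s['tcp_rot']).as_matrix();p=np.array(s['ee_pos'])
# tote frame: x=tool z, y=-tool x, z=-tool y ; grip at handle (z .121) = TCP -0.011 tool y
T=np.stack([R[:,2],-R[:,0],-R[:,1]],1); g=p-.011*R[:,1]
W=lambda q:g+T@(np.array(q)-[0,0,.121])
side=arm.read_camera("side")
for n,i in(("side",side),("top",im)):
    o=cv2.resize(i,None,fx=4,fy=4,interpolation=cv2.INTER_CUBIC)
    for q in [(.095,.07,.045),(.095,-.07,.045),(-.095,-.07,.045),(-.095,.07,.045),(.016,-.009,.004),(.091,-.009,.004),(.091,.066,.004),(.016,.066,.004),(.095,.07,0),(-.095,.07,0)]:
        u=proj(n,W(q))*4+1.5; cv2.circle(o,tuple(int(v) for v in u),4,(0,255,0),1); print(n,q,np.round(u/4,1))
    x,y=(200,90) if n=="side" else (110,110)
    o=o[y*4:y*4+400,x*4:x*4+560]; cv2.imwrite(f"pics/o_{n}.png",o[:,:,::-1])
print("lowest",W((.095,.07,0)))
E
```

```text
[[ 60  62  56  55  39  37  35  46  43  38  44  37  47  37  33  33]
 [ 59  58  55  58  52  52  45  44  40  39  45  47  40  44  31  39]
 [ 55  61  69  66  62  47  46  41  39  37  43  46  40  42  40  37]
 [ 63  58  64  61  43  40  41  43  39  42  37  36  47  42  44  45]
 [ 62  61  57  46  45  36  45  36  36  44  42  38  38  44  40  44]
 [ 60  55  44  32  44  38  44  39  43  45  35  42  40  40  41  39]
 [ 44  34  46  43  41  39  42  43  39  40  36  45  41  42  44  32]
 [ 40  40  42  44  42  41  72 100  74  38  38  34  44  47  43  42]
 [ 43  39  41  39  44  73  86  91  89  70  32  39  44  36  45  45]
 [ 33  44  42  37  37  35  37  63  89  92  72  37  37  38  39  42]
 [ 33  38  75  73  39  39  33  72  87  86  95  72  39  37  49  39]
 [ 67  69  91  94  71  32  33  37  69  91  89  69  36  33  43  36]
 [ 87  88  87  88  67  39  36  35  35  63  90  71  40  39  40  42]
 [ 86  84  83  86  89  74  35  38  41  68  95  91  70  41  45  36]
 [ 85  85  85  86  83  85  66  40  35  34  74  71  29  38  48  47]
 [ 87  88  82  86  89  85  93  71  36  32  38  40  39  41  47  38]
 [ 81  82  86  83  84  83  8
[... 177 characters left out ...]
0.07, 0.045) [262.5 149.9]
side (0.016, -0.009, 0.004) [257.9 141.8]
side (0.091, -0.009, 0.004) [245.3 141.2]
side (0.091, 0.066, 0.004) [235.4 154.2]
side (0.016, 0.066, 0.004) [248.  155.2]
side (0.095, 0.07, 0) [234.7 155.6]
side (-0.095, 0.07, 0) [268.2 158.4]
top (0.095, 0.07, 0.045) [167.9 211.1]
top (0.095, -0.07, 0.045) [130.6 170.9]
top (-0.095, -0.07, 0.045) [185.7 124.6]
top (-0.095, 0.07, 0.045) [223.  167.6]
top (0.016, -0.009, 0.004) [173.  165.7]
top (0.091, -0.009, 0.004) [152.3 182.6]
top (0.091, 0.066, 0.004) [171.4 203.4]
top (0.016, 0.066, 0.004) [192.1 187. ]
top (0.095, 0.07, 0) [171.7 204.9]
top (-0.095, 0.07, 0) [225.1 162.5]
lowest [0.50997626 0.23505703 0.18125793]
```

View pics/t9.png

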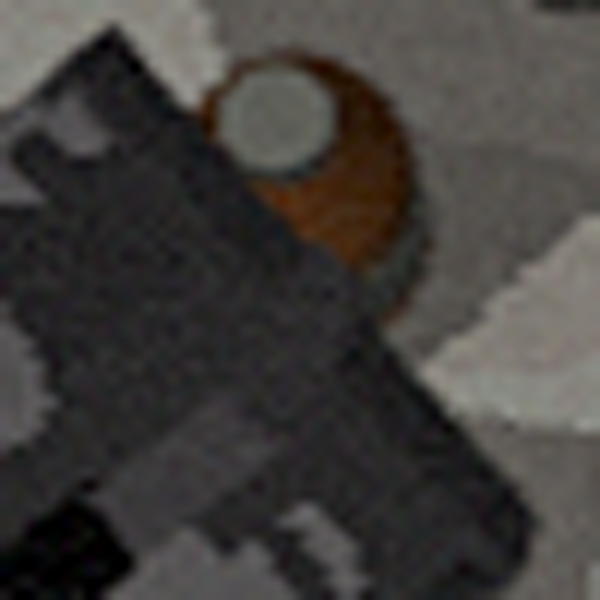

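View pics/o_side.png

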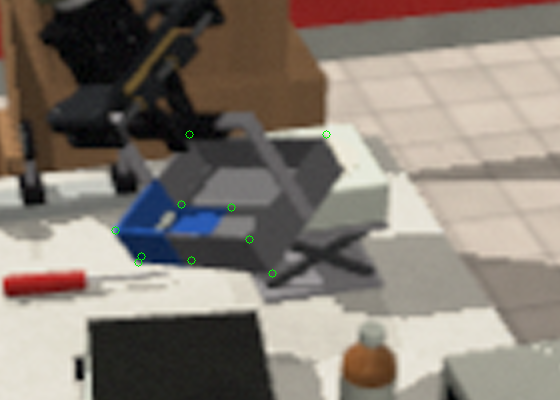

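View pics/o_top.png

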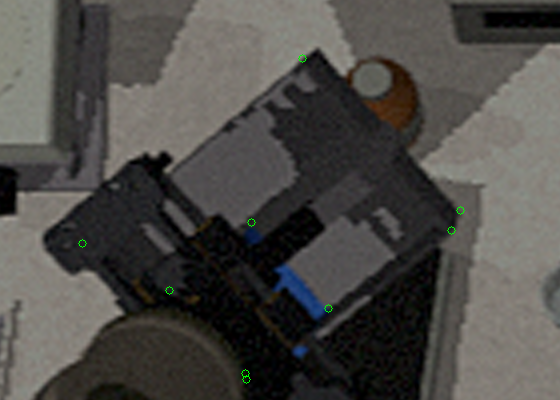

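```bash
python3 - <<'E'
from h import *
im=arm.read_camera("side")
g=np.clip(im.astype(float)*1.5,0,255).astype(np.uint8)
crop("side",g,222,112,75,60,10,"p10.png")
E
```

```text
(no output)
```

View pics/p10.png

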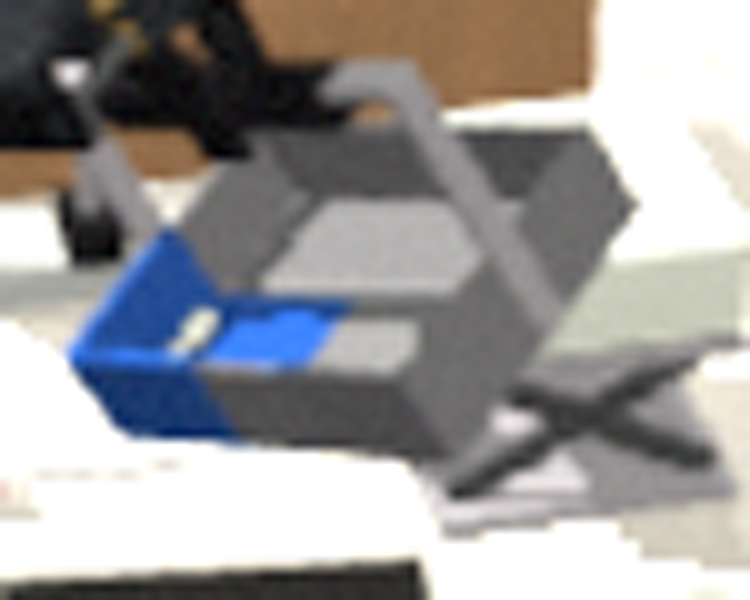

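The rim corners show clearly: blue (72,357), -x+y (400,383), -x-y (590,132), bottom (127,435), (460,460) and (635,205). Bars sit in the corner at (195,325). I'll check the tote's true tilt from these corners with solvePnP.

```bash
python3 - <<'E'
from h import *
pts={(.095,.07,.045):(72,357),(-.095,-.07,.045):(590,132),(-.095,.07,.045):(400,383),(.095,.07,0):(127,435),(-.095,.07,0):(460,460),(-.095,-.07,0):(635,205),(.095,-.07,.045):(252,135)}
O=np.array(list(pts),float);U=np.array([((x+.5)/10-.5+222,(y+.5)/10-.5+112) for x,y in pts.values()])
K,R,t=cam("side")
ok,rv,tv=cv2.solvePnP(O,U,K,None,flags=cv2.SOLVEPNP_SQPNP)
rv,tv=cv2.solvePnPRefineLM(O,U,K,None,rv,tv)
pr=cv2.projectPoints(O,rv,tv,K,None)[0][:,0];print(np.round(pr-U,1))
T=R.T@cv2.Rodrigues(rv)[0]; print("origin",R.T@(tv[:,0]-t)); print("z",T[:,2],"tilt",np.degrees(np.arccos(T[2,2])),"drop along x,y deg",np.degrees(np.arcsin(-T[2,:2])))
E
```

```text
[[ 0.1  0.3]
 [-0.4 -0.4]
 [ 0.4 -0.4]
 [ 0.1  0.2]
 [-0.2  0.2]
 [ 0.   0.8]
 [ 0.  -0.6]]
origin [0.61720149 0.24791655 0.21012869]
z [-0.47646849  0.05930402  0.87718915] tilt 28.69487028014033 drop along x,y deg [20.26388559 19.42318758]
```

The tote is tilted about 29°, split evenly over its x and y, so there's no slip in the grip. The near wall hides part of the corner, so to count the bars I'll yaw the tote slowly about the vertical, keeping the tilt.

```bash
python3 - <<'E'
from h import *
from scipy.spatial.transform import Rotation as Ro
s=arm.state();print("world z in tool",Ro.from_euler("xyz",s['tcp_rot']).as_matrix()[2],s['joint_positions'],s['time_s'])
E
```

```text
world z in tool [ 0.34897987 -0.86968664 -0.34908192] [ 0.26477585 -0.06144847 -0.85253941  1.76212397  0.32876193  1.04143292
 -0.03960307] 24.975
```

```bash
python3 -m jog '[{"travel":[0,0,0],"angular":[0.0087,-0.0218,-0.0087]},{"travel":[0,0,0],"angular":[0.0175,-0.0435,-0.0175]},{"travel":[0,0,0],"angular":[0.0175,-0.0435,-0.0175]},{"travel":[0,0,0],"angular":[0.0175,-0.0435,-0.0175]},{"travel":[0,0,0],"angular":[0.0175,-0.0435,-0.0175]},{"travel":[0,0,0],"angular":[0.0175,-0.0435,-0.0175]},{"travel":[0,0,0],"angular":[0.0175,-0.0435,-0.0175]},{"travel":[0,0,0],"angular":[0.0175,-0.0435,-0.0175]},{"travel":[0,0,0],"angular":[0.0175,-0.0435,-0.0175]},{"travel":[0,0,0],"angular":[0.0175,-0.0435,-0.0175]},{"travel":[0,0,0],"angular":[0.0087,-0.0218,-0.0087]},{"travel":[0,0,0],"angular":[0,0,0]}]'
python3 - <<'E'
from h import *
im=arm.read_camera("side")
g=np.clip(im.astype(float)*1.4,0,255).astype(np.uint8)
crop("side",g,215,105,85,70,9,"p11.png"); cv2.imwrite("pics/side11.png",im[:,:,::-1])
print(arm.state()['tcp_rot'],arm.state()['joint_positions'])
E
```

```text
time_s: 26.48
ee_pos: [0.5548, 0.2116, 0.3344]
tcp_rot: [-1.952, -0.356, 1.238]
ft_force: [-0.4, -0.4, -4.5]
gripper_width: 0.204
[-1.95230674 -0.35641675  1.23847498] [ 0.24862652 -0.13274245 -0.63811904  1.82377003 -0.08594097  0.90910389
  0.79778023]
```

View pics/p11.png

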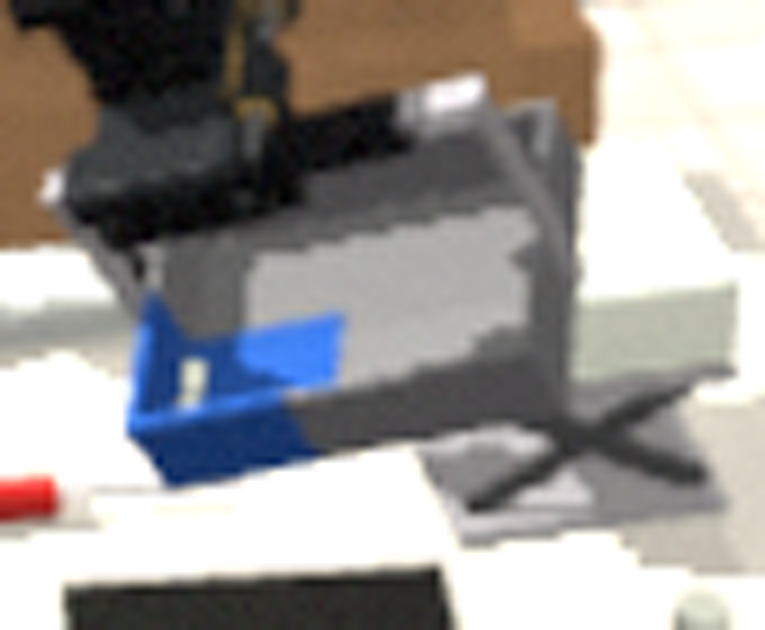

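```bash
python3 -m jog '[{"travel":[0,0,0],"angular":[0.0087,-0.0218,-0.0087]},{"travel":[0,0,0],"angular":[0.0175,-0.0435,-0.0175]},{"travel":[0,0,0],"angular":[0.0175,-0.0435,-0.0175]},{"travel":[0,0,0],"angular":[0.0175,-0.0435,-0.0175]},{"travel":[0,0,0],"angular":[0.0175,-0.0435,-0.0175]},{"travel":[0,0,0],"angular":[0.0175,-0.0435,-0.0175]},{"travel":[0,0,0],"angular":[0.0175,-0.0435,-0.0175]},{"travel":[0,0,0],"angular":[0.0175,-0.0435,-0.0175]},{"travel":[0,0,0],"angular":[0.0175,-0.0435,-0.0175]},{"travel":[0,0,0],"angular":[0.0175,-0.0435,-0.0175]},{"travel":[0,0,0],"angular":[0.0175,-0.0435,-0.0175]},{"travel":[0,0,0],"angular":[0.0087,-0.0218,-0.0087]}]'
python3 - <<'E'
from h import *
im=arm.read_camera("side")
g=np.clip(im.astype(float)*1.4,0,255).astype(np.uint8)
crop("side",g,215,105,85,70,9,"p12.png")
g=np.clip(arm.read_camera("top").astype(float)*1.8,0,255).astype(np.uint8)
crop("top",g,100,100,150,130,5,"t12.png")
print(arm.state()['tcp_rot'],arm.state()['joint_positions'])
E
```

```text
time_s: 28.02
ee_pos: [0.5549, 0.2119, 0.3344]
tcp_rot: [-1.952, -0.357, 1.79]
ft_force: [0.6, 0.7, -3.9]
gripper_width: 0.201
[-1.95198329 -0.35692251  1.78902697] [ 0.23276248 -0.03898304 -0.47659735  1.75559789 -0.39271905  1.04133017
  1.60710848]
```

View pics/p12.png

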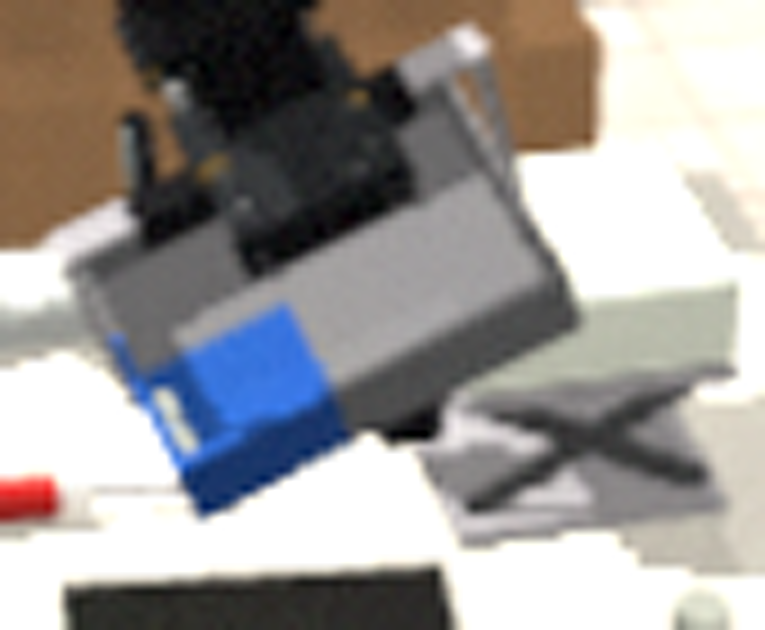

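View pics/t12.png

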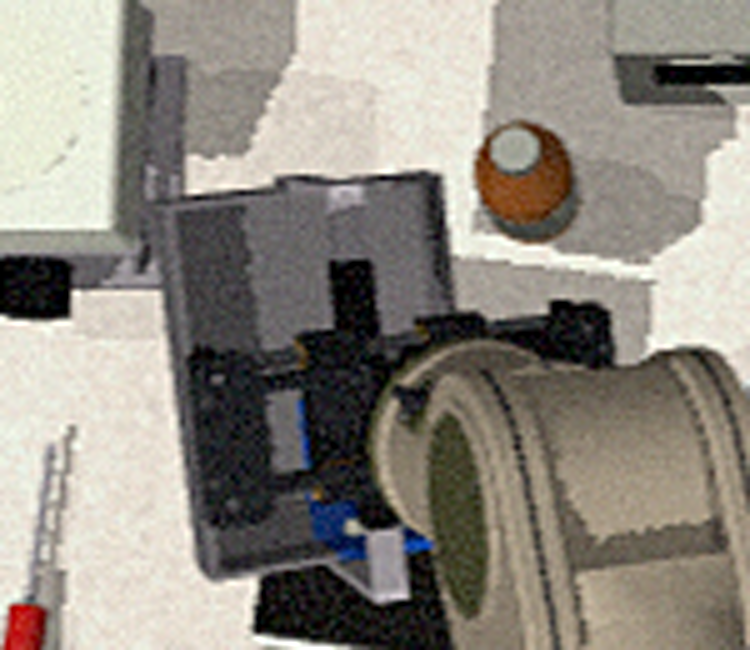

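```bash
python3 - <<'E'
from h import *
from scipy.spatial.transform import Rotation as Ro
s=arm.state();R=Ro.from_euler("xyz",s['tcp_rot']).as_matrix();p=np.array(s['ee_pos'])
print("world -y in tool",-R[1],"z",R[2])
for dth in(0,.35):
  Q=Ro.from_rotvec([0,0,dth]).as_matrix()@R
  T=np.stack([Q[:,2],-Q[:,0],-Q[:,1]],1); g=p-.011*Q[:,1]
  for q in [(-.095,-.07,0),(-.095,.07,0),(.095,-.07,0),(.095,.07,0)]: print(dth,q,np.round(g+T@(np.array(q)-[0,0,.121]),3))
print("balance front-right top corner z .12:",onz("top",(130,124+30),.12), tri((297,142),(130,97)))
c=arm.camera_info("side");Rs=cam("side");print("cam",-Rs[1].T@Rs[2])
E
```

```text
world -y in tool [-0.91475334 -0.39716603  0.07406391] z [ 0.34939236 -0.86972381 -0.34857634]
0 (-0.095, -0.07, 0) [0.662 0.327 0.296]
0 (-0.095, 0.07, 0) [0.69  0.199 0.247]
0 (0.095, -0.07, 0) [0.484 0.313 0.23 ]
0 (0.095, 0.07, 0) [0.513 0.184 0.181]
0.35 (-0.095, -0.07, 0) [0.616 0.356 0.296]
0.35 (-0.095, 0.07, 0) [0.687 0.246 0.247]
0.35 (0.095, -0.07, 0) [0.454 0.282 0.23 ]
0.35 (0.095, 0.07, 0) [0.525 0.172 0.181]
balance front-right top corner z .12: [0.66521895 0.36751296 0.12      ] (array([0.83427584, 0.37575541, 0.11559578]), np.float64(0.007419514707964127))
cam [ 0.27977849 -1.06834639  1.0516497 ]
```

```bash
python3 -m jog '[{"travel":[0,0,0],"angular":[0,0,0]},{"travel":[0,0,0],"angular":[0,0,0]},{"travel":[0,0,0],"angular":[0,0,0]},{"travel":[0,0,0],"angular":[0,0,0]},{"travel":[0,0,0],"angular":[0,0,0]},{"travel":[0,0,0],"angular":[0,0,0]}]'
python3 - <<'E'
from h import *
im=arm.read_camera("side"); 
crop("side",im,185,90,160,120,5,"p13.png"); crop("side",im,225,135,40,30,18,"p14.png")
E
```

```text
time_s: 28.88
ee_pos: [0.5548, 0.212, 0.3345]
tcp_rot: [-1.952, -0.357, 1.79]
ft_force: [0.2, -0.6, -4.4]
gripper_width: 0.201
```

View pics/p13.png

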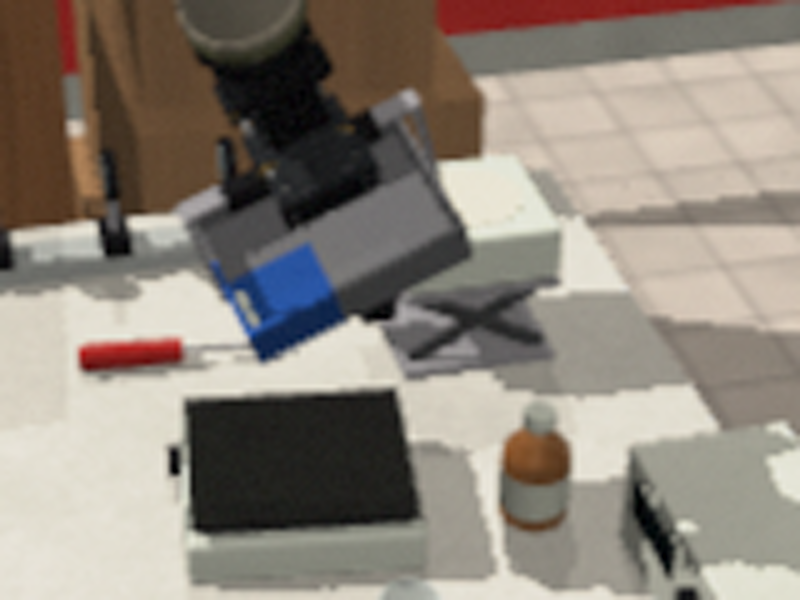

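View pics/p14.png

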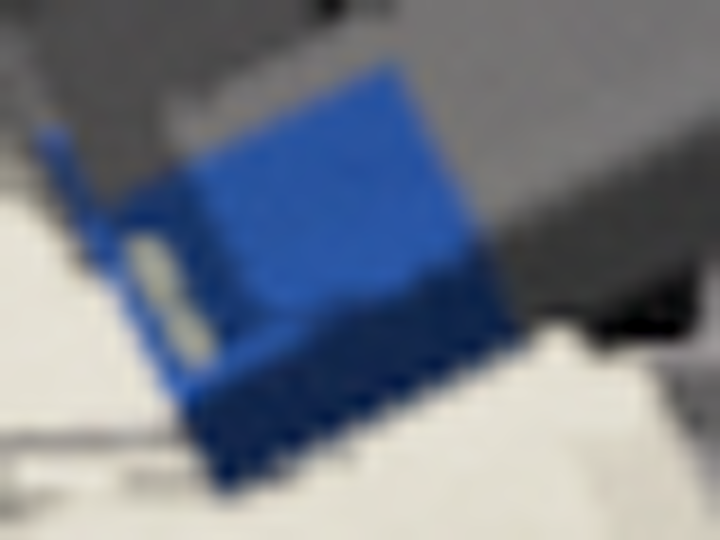

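```bash
python3 - <<'E'
from h import *
from scipy.spatial.transform import Rotation as Ro
s=arm.state();R=Ro.from_euler("xyz",s['tcp_rot']).as_matrix();p=np.array(s['ee_pos'])
T=np.stack([R[:,2],-R[:,0],-R[:,1]],1); o0=p-.011*R[:,1]-T@[0,0,.121]
f=lambda x,y:((x+.5)/18-.5+225,(y+.5)/18-.5+135)
def fl(c,z):
    o,d=ray("side",f(*c)); o=T.T@(o-o0); d=T.T@d; return o+d*(z-o[2])/d[2]
for n,c,z in [("blue floor back corner (16,-9)",(390,60),.004),("blue (91,-9)",(110,200),.004),("blue front (16,66?)",(485,240),.004),("rim corner(95,70,45)",(185,395),.045),("bar end",(140,235),.009),("mid",(172,298),.009),("low end",(205,360),.009)]: print(n,np.round(fl(c,z)*1e3,1))
E
```

```text
blue floor back corner (16,-9) [ 18.7 -10.    4. ]
blue (91,-9) [ 89.4 -10.5   4. ]
blue front (16,66?) [19.3 43.7  4. ]
rim corner(95,70,45) [94.6 69.8 45. ]
bar end [87.   4.7  9. ]
mid [87.1 23.4  9. ]
low end [86.9 41.7  9. ]
```

```bash
python3 -c "
from bench import arm
print(arm.state()['time_s'],arm.hand_in())"
```

```text
the job is handed in; nothing more can be done
28.925 None
```

I did the job in the order asked and handed it in at 28.9 s. The tote is held still in the air, tilted about 30° toward its blue corner. I directly saw only two of the four stir bars in that corner.

- **Stop button:** I used the one on the yellow box and left the purple look-alike alone. I pushed it about 6 mm down to its rigid stop (19.7 N), and it sprang back up.
- **Red knob:** I turned it clockwise until the fingers slipped at the end stop, at 0.33 N m. Its white line then pointed at the green tick, within about 5°.
- **Tote tilt:** I gripped the handle at 60 N and lifted it about 16 cm. The gripper tilt reads 29.6°. A check from the camera gave 28.7°, split evenly along the tote's length and width, so nothing slipped in the grip. Its lowest point is about 18 cm above the bench.
- **Stir bars:** The two visible bars lie end to end along the blue wall, 5 to 42 mm along the tote's y. The tote's own wall hid the other two. The first bar starts where a row of three would, and all visible floor and the bench around the tote were clear. I infer that all four are on the blue square.
- **Extra move:** To see into the corner I slowly turned the tilted tote about 60° about the vertical, so it ends at a different heading from where it was lifted.
- **Other items:** Nothing else in the last pictures looked disturbed. The last close-up did not take in the whole bench.

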